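# Take the left-hand-thread burr nut off the coffee grinder

## Robot

A 6-joint arm with a two-finger parallel gripper is mounted at the origin on the work surface. World frame = base frame: x ahead of the robot, y to its left, z up, the work surface at z = 0. Lengths are in m, angles in degrees, forces in N, time in s.
With the tool pointing down it reaches from about 0.4 to 0.825 m from the base axis. Payload 7 kg.
Tool frame: the origin (TCP) lies on the front face of the gripper's body, between the roots of the fingers; the fingertips stand 66 mm ahead of it and the grasp point (between the pads) lies 47 mm ahead of it; z points along the fingers, y is the line along which they close (so a half turn about z gives the same grasp; the last joint's range is limited). The gripper opens to 88 mm and grips with 3 to 60 N. Pads are 19 mm wide; open, the fingers measure 130 mm over their backs; the gripper's body (78 mm by 193 mm) begins 47 mm behind the grasp point.
Start: joints at [-57.691, 20.546, 0.682, 0, -70.136, -16.507], TCP at [0.184, -0.649, 0.292] pointing down, gripper open.
Joint ranges: [-176.03, 176.03], [-82.01, 121.73], [-58.28, 71.71], [-173.87, 95.51], [-174.79, -0.11], [-173.66, 173.66]. Speed limits (degrees/s): [136.94, 136.94, 172.46, 180, 180, 180].

## Interface

Orientations are given as [roll, pitch, yaw] about the fixed x, y, z axes, in that order (R = Rz(yaw) Ry(pitch) Rx(roll)).
In Python, from plant import ctrl gives the robot as it stands.
- The arm moves only by the tool send_rows, never from a script. Its argument "deltas" is a list of rows, each a list of 2 entries, a list of its own where there are three numbers: the shift along the tool's x, y, z each as a share of 800 mm, from -1 to 1, then the turn about the tool's z as a share of 90 degrees, from -1 to 1. A call has exactly 5 rows; each row is the pose to reach, as a shift and turn from the pose commanded when the call began, along the tool's axes at that moment; what a row does not reach only later rows make up. A row lasts 1/12 s, in which the tool goes at most 41.7 mm and 7.16 degrees, less where a joint would pass 70% of its speed; a pose out of reach is approached as far as the arm can. A call with a number of a shift or a turn outside -1 to 1 is refused whole. A call with a gripper value outside its range is refused whole. "gripper" is the opening, from 0 (shut) to 1 (fully open), set as the call begins (left out, the last holds). The fingers move at their own pace and stop on an object; the grip force is fixed at half the most. Time passes only in rows, so rows that repeat a pose let the fingers close, or fill a call up. It gives the time, the measured TCP pose, the force, the opening and the grip force at its end, in the units of the state.
- ctrl.get_obs(): the state, without advancing time (a new reading comes with each control period).
- ctrl.snapshot(name): name is "scene" or "top" or "wrist"; returns a dict with "color" (384x512x3 uint8, red, green, blue), "vertical_fov" (degrees; the focal length in pixels is half the picture's height over the tangent of half this angle, whatever the lens; pixels are square), "cx", "cy" (the principal point, pixels), "rvec" (rotation vector, rad) and "tvec" (3), from world to camera coordinates, as OpenCV has them. Camera axes: x right, y down, z forward; pixel columns grow to the right and rows downward; lengths in m; the calibration is good to about 2 mm. The wrist camera is an equidistant fisheye: a pixel r from the principal point sees the ray r / f radians off the axis. A picture is of the moment at which its call begins. There is no depth.
- ctrl.close_job(): hands the job in; it is judged then, once.
Trained networks look in a picture, given as the dict that the camera call returned (one of the last four; its "shot" number tells which), for a name from the list of things; names that differ only in an ending like _2 or _b are one class to them, and where a whole thing is asked for, a point or a joint stands for the part that bears it (a point fixed in the world has none). Each returns a list of dicts, best first, with "conf" (0 to 1); they miss things now and then, are a little off and sometimes report something else, mostly with a low value. They report only what shows in the picture. A call takes as long as a camera call. They do not tell look-alikes from the thing itself.
- ctrl.boxes_of(picture, thing): "xy" ([column, row] as shares, 0 to 1, of the picture: columns of its width, rows of its height, amid what is visible of it).
- ctrl.cut_out(picture, thing): "pixels" (384x512 bool, what is visible of it) and "xy" ([column, row] as shares, 0 to 1, of the picture: columns of its width, rows of its height, amid what is visible of it).
The state is a dict: "clock": time; "joint_pos": joint angles; "qvel": joint speeds; "tau": joint torques, N m; "tool_pos": TCP position; "orientation": TCP orientation; "force": force on the tool from outside, world axes, zero at the start; "moment": the same for the moment, N m; "opening": finger opening in m; "gripper_force": force on a finger pad.
Only numpy, scipy, OpenCV 4.12 (cv2) and the standard library are available. Lean on these libraries where they do the work, as an engineer would, in place of code of your own. Each camera call takes 0.05 s, during which the arm holds its last target. There are 200 camera calls.

## Task

The coffee grinder is open for cleaning: take the burr nut with the orange grip bar off its spindle and set it down gently, upright and well inside the blue saucer. The nut has a reverse (left-hand) thread, so it loosens clockwise seen from above; feel for the point where it comes free, without forcing it against its stops or hauling on it while it is still held. Leave everything else on the counter where it is.

Things in the scene. Friction and masses are not known exactly. Their poses are not given: they have to be found in the camera images.
- nut: The burr nut: aluminium cap 48 mm across, 20 mm high, closed on top, with an orange grip bar on it, 46 mm long, 14 mm wide, its top 50.5 mm above the nut's origin. Origin: centre of its underside, on the thread axis; z up; x along the bar, so the fingers close along y. 80 to 170 g. Screwed on the upright spindle; more than 40 N between nut and grinder damages the thread.
- nut_grip (a point): Middle of the bar, 40 mm above the nut's origin: pinch here from above (bar from 19 to 50.5 mm above the origin). Axes as the nut's. Test often by a gentle pull of 4 to 8 N upwards: still threaded, the nut gives 2 mm at most; free, it lifts. Once clear of the thread lift it straight up, not turning (2 mm sideways play); 20 mm up it is off the spindle.
- thread (a point): On the spindle axis, 211 mm up, hidden in the cap: coarse two-start left-hand thread. Clockwise from above the nut rises 3 mm per third of a turn and comes free after 0.65 to 2.05 rad (not known how far it was screwed on), then has 0.45 rad to spare before it hits the next stop. Anticlockwise it jams hard on its tight stop after 0.05 to 1.3 rad.
- grinder: The coffee grinder, steel and black, fixed to the counter, 190 x 150 mm, its black deck 200 mm above the counter; its hopper is off. Origin: centre of its underside, straight below the spindle axis; z up. On the deck lie a burr ring and a grey hopper rim (radius 62 to 67 mm, 8 mm high).
- seat (a point): On the spindle axis, 205 mm above the counter: where the underside of the nut sits when screwed on (1 to 3 mm higher if screwed on less far). A spring seat pushes the nut up with 3 to 7 N, so a nut that is free of the thread and not held pops up about 6 mm. Turning about a line off this axis builds up side forces and friction: give way to them.
- blue_saucer: The blue saucer, loose, 148 mm across at the rim, 320 g. Origin: centre of its underside; its flat inside (radius 58 mm) is 10 mm above the origin, its rim about 17 mm.
- white_saucer: The white saucer, same shape as the blue one; a bystander. The two saucers may have swapped sides.
- hopper: The grinder's hopper, taken off: clear box with black lid, 111 x 111 mm, 125 mm high; origin: centre of its underside. Bystander.
- brush: Small cleaning brush lying on the counter, 137 mm long along x, 18 mm wide, 12 mm high; origin on the counter under it. Bystander.
- jar: Glass jar, 72 mm across, 107 mm high; origin: centre of its underside. Bystander.
- lunch_box: Food box with blue lid, 158 x 118 x 67 mm; origin: centre of its underside. Bystander.
Mind the look-alikes: they are no part of the job. What is shaped like the grinder but brown is not meant. Of the things shaped like the nut, the aluminium one is meant.

How it is judged (in metres and radians):
On the way:
1. the nut has been unscrewed and lifted clear above the spindle, held by the fingers (z of nut in the frame of seat above 0.02 m and contact force between the fingers and nut above 1 N), for 0.1 s.
At the end, for the whole second after the job is handed in: The nut stands upright (within 0.15 rad), at rest and released, on the flat inside of the blue saucer, its centre within 40 mm of the saucer's centre; the saucer is within 50 mm of where it began (horizontal distance between nut and blue_saucer below 0.04 m and z of nut in the frame of blue_saucer between 0.006 and 0.015 m and angle between nut's own z axis and vertical below 0.15 rad and linear speed of nut below 0.02 m/s and contact force between nut and blue_saucer above 0.3 N and distance of blue_saucer from where it was at the start of the episode below 0.05 m); the robot touches nothing.
It fails at once if the nut was forced: more than 40 N between nut and grinder (contact force between nut and grinder above 40 N).
It fails at once if the nut was dropped: it fell faster than 0.5 m/s, out of the fingers, away from the grinder (linear speed of nut above 0.5 m/s and contact force between the fingers and nut below 0.2 N and horizontal distance between nut and grinder above 0.08 m).
It fails at once if a bystander was moved more than 30 mm (distance of any of hopper, brush, jar, lunch_box, white_saucer from where it was at the start of the episode above 0.03 m).
It also fails if it takes over 61 s, if anything falls off the work surface, if the arm or the gripper's body presses on something with over 40 N, if the wrist force passes 120 N, or if a joint passes its speed limit or range.

## Working session

There is one attempt and no reset: what is moved stays moved. The work goes in short steps, Python scripts to look and compute and a tool call to move; the robot and the scene stay as the last step left them, time stands still between calls to the robot, and variables do not carry over. Pictures are saved under pics/ and viewed, at most 10 in all, crops included, and the job is handed in when it is done.

Besides the shell and the picture viewer there is one more tool, called after "Call:" by a JSON object that holds its "name" and its "arguments", one argument or row to a line. send_rows: Moves the arm, as the interface text tells. Shift numbers are shares of 800 mm and turn numbers shares of 90 degrees, none past 1 either way. Its arguments: {"type":"object","properties":{"deltas":{"type":"array","items":{"type":"array"}},"gripper":{"type":"number"}},"required":["deltas"]}

```bash
ls; mkdir -p pics; cat > h.py <<'E'
import numpy as np, cv2
from plant import ctrl
def K(s):
    f=192/np.tan(np.radians(s["vertical_fov"])/2); return f,s["cx"],s["cy"]
def ray(s,xy,fish=False):
    f,cx,cy=K(s); u=(xy[0]-cx)/f; v=(xy[1]-cy)/f
    if fish:
        r=np.hypot(u,v); k=np.sin(r)/max(r,1e-9); d=np.array([u*k,v*k,np.cos(r)])
    else: d=np.array([u,v,1.])
    R=cv2.Rodrigues(np.array(s["rvec"],float))[0]; t=np.array(s["tvec"],float).ravel()
    d=R.T@d; return -R.T@t, d/np.linalg.norm(d)
def atz(s,xy,z,fish=False):
    o,d=ray(s,xy,fish); return o+d*(z-o[2])/d[2]
def tri(rs):
    A=0;b=0
    for o,d in rs:
        P=np.eye(3)-np.outer(d,d); A=A+P; b=b+P@o
    p=np.linalg.solve(A,b)
    return p,[np.linalg.norm((np.eye(3)-np.outer(d,d))@(p-o)) for o,d in rs]
def save(s,n): cv2.imwrite("pics/"+n+".png",s["color"][:,:,::-1])
E
python3 - <<'E'
from h import *
np.set_printoptions(precision=3,suppress=True)
S={n:ctrl.snapshot(n) for n in("scene","top","wrist")}
cv2.imwrite("pics/a.png",np.hstack([cv2.resize(S[n]["color"],None,fx=.78,fy=.78) for n in("scene","top")])[:,:,::-1])
save(S["wrist"],"w0")
for n,s in S.items():
    print(n,s["vertical_fov"],s["cx"],s["cy"],ray(s,(s["cx"],s["cy"])))
    for t in("nut","nut_grip","grinder","blue_saucer","white_saucer","hopper","jar","lunch_box","brush"):
        print(t,[(round(d["conf"],2),np.round(np.array(d["xy"])*[512,384]).tolist()) for d in ctrl.boxes_of(s,t) if d["conf"]>.2])
print(ctrl.get_obs())
E
```

```text
pics
scene 54.76127295552509 250.7870188310788 193.6425443766709 (array([ 0.945, -0.7  ,  0.901]), array([-0.373,  0.68 , -0.631]))
nut [(0.8, [233.0, 189.0]), (0.64, [231.0, 279.0])]
nut_grip [(0.73, [259.0, 345.0]), (0.69, [228.0, 279.0]), (0.68, [236.0, 193.0])]
grinder [(0.82, [202.0, 162.0]), (0.59, [238.0, 224.0])]
blue_saucer [(0.57, [165.0, 315.0])]
white_saucer [(0.61, [282.0, 185.0])]
hopper [(0.95, [278.0, 145.0])]
jar [(0.79, [333.0, 205.0])]
lunch_box [(0.68, [261.0, 345.0])]
brush [(0.63, [165.0, 319.0]), (0.59, [146.0, 273.0])]
top 57.65258545194399 255.1622654404627 189.6961850272897 (array([0.315, 0.119, 1.111]), array([ 0.195, -0.01 , -0.981]))
nut [(0.85, [290.0, 186.0]), (0.62, [330.0, 181.0])]
nut_grip [(0.79, [330.0, 181.0]), (0.74, [289.0, 185.0])]
grinder [(0.8, [210.0, 285.0]), (0.77, [287.0, 194.0])]
blue_saucer [(0.72, [388.0, 211.0])]
white_saucer [(0.66, [177.0, 198.0]), (0.39, [389.0, 210.0])]
hopper [(0.79, [102.0, 228.0])]
jar [(0.58, [202.0, 127.0]), (0.23, [291.0, 187.0])]
lunch_box [(0.89, [375.0, 133.0])]
brush [(0.79, [359.0, 258.0])]
wrist 65.70646984690485 254.5499352296259 188.71685725870017 (array([ 0.119, -0.668,  0.384]), array([ 0.245,  0.07 , -0.967]))
nut []
nut_grip []
grinder [(0.52, [507.0, 373.0])]
blue_saucer [(0.74, [359.0, 354.0])]
white_saucer []
hopper [(0.73, [359.0, 353.0])]
jar []
lunch_box []
brush []
{'clock': 1.5, 'joint_pos': array([-57.689,  20.544,   0.684,   0.   , -70.138, -16.508]), 'qvel': array([-0.05 , -0.016,  0.072,  0.05 , -0.07 , -0.063]), 'tau': array([  0.   , -58.238,  29.33 ,   7.003,   0.012,   0.   ]), 'tool_pos': array([ 0.184, -0.649,  0.292]), 'orientation': array([-179.998,    0.   , -164.196]), 'force': array([ 0.082, -0.528,  0.071]), 'moment': array([-0.012, -0.036, -0.008]), 'gripper_force': 0.0, 'opening': 0.08720644987335364}
```

View pics/a.png

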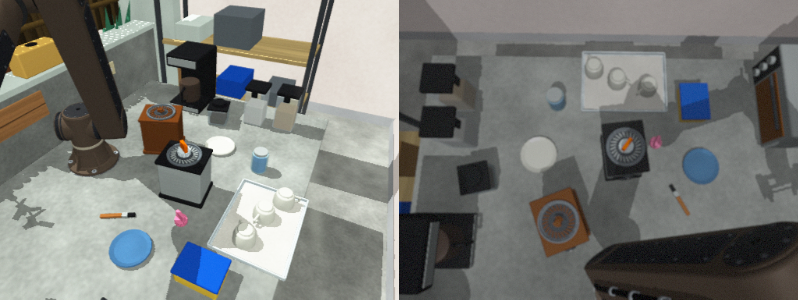

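Left is the scene view and right is the top view. The steel/black grinder carries an aluminium cap with an orange bar at top px ≈(289,185), scene ≈(233,189). Candidates for the nut:
- the aluminium one on the grinder at (289,185), which I choose
- a pink look-alike on the counter at top (330,181), scene (231,279)
- the brown grinder's top at (210,285)

The blue saucer is at top (388,211) and the white one at (177,198).

```bash
python3 - <<'E'
from h import *
np.set_printoptions(precision=3,suppress=True)
s=ctrl.snapshot("scene");t=ctrl.snapshot("top")
def orange(s,c,r):
    h=cv2.cvtColor(s["color"],cv2.COLOR_RGB2HSV)
    m=((h[...,0]<16)&(h[...,0]>4)&(h[...,1]>170)&(h[...,2]>130)).astype(np.uint8)
    z=np.zeros_like(m); z[c[1]-r:c[1]+r,c[0]-r:c[0]+r]=1
    return m*z
ms=orange(s,(235,189),22); mt=orange(t,(290,186),22)
def info(m):
    p=np.argwhere(m)[:,::-1].astype(float); return len(p),p.mean(0),p.min(0),p.max(0)
print(info(ms),info(mt))
print(tri([ray(s,info(ms)[1]),ray(t,info(mt)[1])]))
p=np.argwhere(mt)[:,::-1].astype(float)
q=np.array([atz(t,x,.25) for x in p]); c=q.mean(0); w,v=np.linalg.eigh(np.cov(q[:,:2].T)); print("bar",c,np.sqrt(w),v[:,1],np.degrees(np.arctan2(v[1,1],v[0,1])))
for n,(z) in {"blue_saucer":.012,"white_saucer":.012,"brush":.01,"jar":.05,"lunch_box":.067,"hopper":.12,"grinder":.2}.items():
    o=[]
    for im in (s,t):
        for d in ctrl.cut_out(im,n)[:2]:
            a=np.argwhere(d["pixels"])[:,::-1]; o.append((round(d["conf"],2),atz(im,(a.min(0)+a.max(0))/2,z)[:2]))
    print(n,o)
print("pink",atz(t,(330,181),.04))
a=cv2.resize(s["color"][140:240,185:285],(400,400),interpolation=cv2.INTER_CUBIC)
b=cv2.resize(t["color"][136:236,240:340],(400,400),interpolation=cv2.INTER_CUBIC)
cv2.imwrite("pics/b.png",np.hstack([a,b])[:,:,::-1])
E
```

```text
(91, array([235.253, 187.516]), array([230., 179.]), array([240., 195.])) (56, array([291.911, 184.429]), array([286., 177.]), array([297., 192.]))
(array([0.502, 0.016, 0.241]), [np.float64(0.000140146275856925), np.float64(0.00014014627585697765)])
bar [0.5   0.018 0.25 ] [0.003 0.013] [-0.829  0.559] 146.00834798572384
blue_saucer [(0.61, array([ 0.464, -0.314])), (0.73, array([ 0.463, -0.313])), (0.34, array([ 0.546, -0.007]))]
white_saucer [(0.89, array([0.503, 0.352])), (0.85, array([0.505, 0.352]))]
brush [(0.72, array([ 0.326, -0.218])), (0.44, array([0.444, 0.095])), (0.68, array([ 0.326, -0.219]))]
jar [(0.97, array([0.726, 0.285])), (0.36, array([0.467, 0.058])), (0.59, array([0.728, 0.282]))]
lunch_box [(0.59, array([ 0.732, -0.301])), (0.81, array([ 0.716, -0.278]))]
hopper [(0.61, array([0.44 , 0.474])), (0.57, array([0.398, 0.546]))]
grinder [(0.77, array([ 0.551, -0.076])), (0.59, array([0.33 , 0.125])), (0.86, array([0.251, 0.232])), (0.61, array([0.49 , 0.017]))]
pink [ 0.558 -0.128  0.04 ]
```

View pics/b.png

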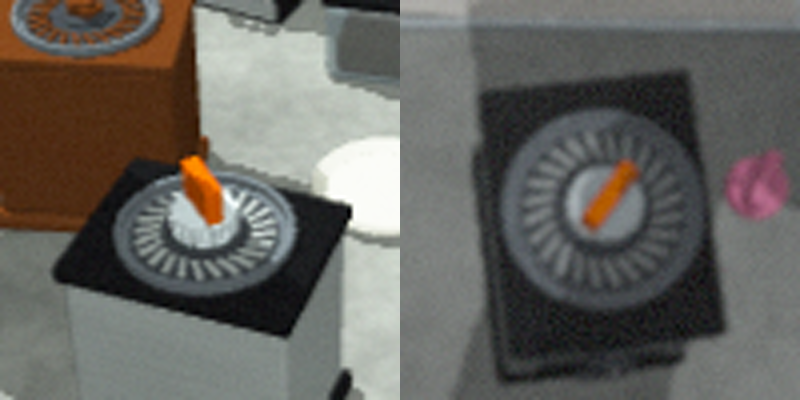

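The crop confirms the aluminium cap with the orange bar on the steel/black grinder. It sits near (0.501, 0.017), with the bar at about -36°. I'll lift and go above it.

Call:
{"name": "send_rows", "arguments": {
  "deltas": [
    [[0,0,-0.03],0],
    [[0,0,-0.07],0],
    [[0,0,-0.11],0],
    [[-0.01,0.01,-0.135],0],
    [[-0.03,0.035,-0.135],0]
  ],
  "gripper": 1
}}

```text
clock: 2.72
tool_pos: [0.1988, -0.6185, 0.4048]
orientation: [-179.6, -0.0, -164.3]
force: [1.0, 0.4, -0.2]
opening: 0.0877
gripper_force: 0.0
```

Call:
{"name": "send_rows", "arguments": {
  "deltas": [
    [[-0.03,0.035,0],0],
    [[-0.06,0.07,0],0],
    [[-0.09,0.105,0],0],
    [[-0.12,0.14,0],0],
    [[-0.15,0.173,0],0]
  ]
}}

```text
clock: 3.13
tool_pos: [0.2772, -0.4484, 0.4003]
orientation: [-180.0, 0.0, -164.2]
force: [1.3, 0.3, -0.2]
opening: 0.0875
gripper_force: 0.0
```

Call:
{"name": "send_rows", "arguments": {
  "deltas": [
    [[-0.03,0.035,0],0],
    [[-0.06,0.07,0],0],
    [[-0.09,0.105,0],0],
    [[-0.12,0.14,0],0],
    [[-0.15,0.173,0],0]
  ]
}}

```text
clock: 3.55
tool_pos: [0.3549, -0.2826, 0.4006]
orientation: [-180.0, 0.1, -164.2]
force: [1.1, -0.5, 0.3]
opening: 0.0874
gripper_force: 0.0
```

Call:
{"name": "send_rows", "arguments": {
  "deltas": [
    [[-0.03,0.035,0],0],
    [[-0.06,0.07,0],0],
    [[-0.09,0.105,0],0],
    [[-0.12,0.14,0],0],
    [[-0.15,0.173,0],0]
  ]
}}

```text
clock: 3.97
tool_pos: [0.4327, -0.1166, 0.4007]
orientation: [-180.0, 0.1, -164.2]
force: [1.2, -0.2, 0.1]
opening: 0.0878
gripper_force: 0.0
```

Call:
{"name": "send_rows", "arguments": {
  "deltas": [
    [[-0.03,0.035,0],0],
    [[-0.06,0.07,0],0],
    [[-0.09,0.105,0],0],
    [[-0.12,0.135,0],0],
    [[-0.128,0.138,0],0]
  ]
}}

```text
clock: 4.38
tool_pos: [0.5026, 0.0195, 0.3998]
orientation: [180.0, 0.0, -164.0]
force: [0.2, 0.2, 0.4]
opening: 0.0877
gripper_force: 0.0
```

Call:
{"name": "send_rows", "arguments": {
  "deltas": [
    [[0,0,0],-0.07],
    [[0,0,0],-0.14],
    [[0,0,0],-0.21],
    [[0,0,0],-0.28],
    [[0,0,0],-0.355]
  ]
}}

```text
clock: 4.8
tool_pos: [0.501, 0.0156, 0.4002]
orientation: [180.0, 0.0, -131.9]
force: [-0.3, -0.8, 1.0]
opening: 0.0879
gripper_force: 0.0
```

Call:
{"name": "send_rows", "arguments": {
  "deltas": [
    [[0,0,0],-0.07],
    [[0,0,0],-0.14],
    [[0,0,0],-0.21],
    [[0,0,0],-0.28],
    [[0,0,0],-0.355]
  ]
}}

```text
clock: 5.22
tool_pos: [0.5009, 0.0154, 0.4003]
orientation: [-180.0, 0.0, -100.0]
force: [0.2, -0.3, 0.3]
opening: 0.088
gripper_force: 0.0
```

Call:
{"name": "send_rows", "arguments": {
  "deltas": [
    [[0,0,0],-0.07],
    [[0,0,0],-0.14],
    [[0,0,0],-0.21],
    [[0,0,0],-0.28],
    [[0,0,0],-0.355]
  ]
}}

```text
clock: 5.63
tool_pos: [0.5009, 0.0154, 0.4003]
orientation: [-180.0, 0.0, -68.0]
force: [-0.1, 0.1, 0.5]
opening: 0.0875
gripper_force: 0.0
```

Call:
{"name": "send_rows", "arguments": {
  "deltas": [
    [[0,0,0],-0.07],
    [[0,0,0],-0.14],
    [[0,0,0],-0.21],
    [[0,0,0],-0.28],
    [[0,0,0],-0.355]
  ]
}}

```text
clock: 6.05
tool_pos: [0.5009, 0.0154, 0.4003]
orientation: [-180.0, -0.0, -36.1]
force: [-0.0, -0.8, -0.1]
opening: 0.0872
gripper_force: 0.0
```

```bash
cat > m.py <<'E'
from h import *
np.set_printoptions(precision=4,suppress=True)
s=ctrl.snapshot("wrist"); o=ctrl.get_obs(); print(o["tool_pos"],o["orientation"],o["joint_pos"])
h=cv2.cvtColor(s["color"],cv2.COLOR_RGB2HSV)
m=((h[...,0]<18)&(h[...,0]>3)&(h[...,1]>150)&(h[...,2]>110)).astype(np.uint8)
n,l,st,c=cv2.connectedComponentsWithStats(m)
print([(st[i].tolist(),c[i]) for i in range(1,n) if st[i][4]>60])
for d in ctrl.boxes_of(s,"nut_grip"): print(d["conf"],np.array(d["xy"])*[512,384])
import sys; save(s,sys.argv[1]); np.savez(sys.argv[1]+".npz",m=m,**{k:s[k] for k in("rvec","tvec","cx","cy","vertical_fov")})
E
python3 m.py w1
```

```text
[0.501  0.0155 0.4003] [-179.9821   -0.009   -35.5826] [ 24.2671   0.7333 -10.1557  -0.0013 -79.091   30.1506]
[([409, 154, 31, 23, 231], array([423.9394, 164.6147])), ([245, 165, 17, 57, 681], array([252.533 , 196.5228]))]
0.73 [253.0816 190.8864]
0.56 [305.1008  73.1904]
```

View pics/w1.png

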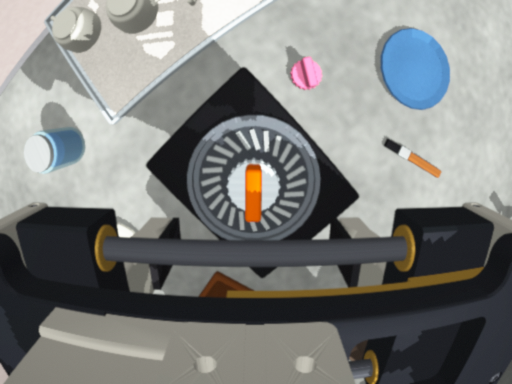

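The wrist view shows the orange bar at (253,165–222), nearly in line with tool x. The pink look-alike is at (305,73), the blue saucer at (415,68) and the brush at (412,157). I'll fit the bar's silhouette across the views.

```bash
cat > fit.py <<'E'
from h import *
from scipy.optimize import least_squares
np.set_printoptions(precision=4,suppress=True)
def proj(s,P,fish):
    f,cx,cy=K(s); R=cv2.Rodrigues(np.array(s["rvec"],float))[0]
    p=P@R.T+np.array(s["tvec"],float).ravel()
    if fish:
        r=np.hypot(p[:,0],p[:,1]); th=np.arctan2(r,p[:,2]); k=th/np.maximum(r,1e-9); return np.c_[cx+f*p[:,0]*k,cy+f*p[:,1]*k]
    return np.c_[cx+f*p[:,0]/p[:,2],cy+f*p[:,1]/p[:,2]]
box=np.array([[a,b,c] for a in(-.023,.023) for b in(-.007,.007) for c in(.019,.0505)])
def hullf(pts):
    h=cv2.convexHull(pts.astype(np.float32)); m=cv2.moments(h); A=m["m00"]
    return np.array([m["m10"]/A,m["m01"]/A, m["mu20"]/A/4,m["mu11"]/A/4,m["mu02"]/A/4])
def maskf(m):
    M=cv2.moments(m,True);A=M["m00"]; return np.array([M["m10"]/A,M["m01"]/A,M["mu20"]/A/4,M["mu11"]/A/4,M["mu02"]/A/4]),A
def comp(s,near):
    h=cv2.cvtColor(s["color"],cv2.COLOR_RGB2HSV)
    m=((h[...,0]<18)&(h[...,0]>3)&(h[...,1]>150)&(h[...,2]>90)).astype(np.uint8)
    n,l,st,c=cv2.connectedComponentsWithStats(m); i=1+np.argmin([np.hypot(*(c[j]-near))+(1e3 if st[j][4]<30 else 0) for j in range(1,n)])
    return (l==i).astype(np.uint8)
def run(views,x0):
    T=[(s,fi,*maskf(comp(s,nr))) for s,fi,nr in views]
    def P(x): c,sn=np.cos(x[3]),np.sin(x[3]); return box@np.array([[c,sn,0],[-sn,c,0],[0,0,1]])+x[:3]
    def res(x): return np.concatenate([(hullf(proj(s,P(x),fi))-f)*[1,1,.3,.3,.3] for s,fi,f,A in T])
    r=least_squares(res,x0,x_scale=[.01,.01,.01,.1]); print(r.x[:3],np.degrees(r.x[3]),r.cost); print(r.fun.reshape(-1,5),[t[3] for t in T]); return r.x
if __name__=="__main__":
    w=ctrl.snapshot("wrist"); s=ctrl.snapshot("scene")
    x0=[.501,.017,.206,np.radians(-36)]
    run([(w,True,(252,196))],x0)
    run([(w,True,(252,196)),(s,False,(235,188))],x0)
E
python3 fit.py
```

```text
[0.4981 0.0198 0.2017] -36.0 0.04465220857555948
[[ 0.0093  0.0281  0.1251 -0.206   0.1741]] [679.0]
[0.4994 0.0187 0.2072] -36.010948405396704 0.6921838660380911
[[ 0.1119 -0.0324  0.2044 -0.2054  1.1097]
 [-0.0969 -0.0265  0.1612  0.0615  0.1244]] [679.0, 110.0]
```

Call:
{"name": "send_rows", "arguments": {
  "deltas": [
    [[-0.001,-0.001,0.02],0],
    [[-0.0035,-0.002,0.05],0],
    [[-0.0045,-0.0022,0.065],0],
    [[-0.0045,-0.0022,0.069],0],
    [[-0.0045,-0.0022,0.069],0]
  ]
}}

```text
clock: 6.67
tool_pos: [0.4989, 0.019, 0.3444]
orientation: [179.9, 0.0, -36.5]
force: [0.5, 0.0, 0.7]
opening: 0.0879
gripper_force: 0.0
```

```bash
python3 - <<'E'
from fit import *
w=ctrl.snapshot("wrist"); s=ctrl.snapshot("scene"); o=ctrl.get_obs(); print(o["tool_pos"],o["orientation"],o["force"],o["moment"],o["joint_pos"])
d=ctrl.boxes_of(w,"nut_grip"); print([(x["conf"],np.array(x["xy"])*[512,384]) for x in d])
x0=[.499,.019,.206,np.radians(-36)]
near=proj(w,np.array([[.499,.019,.245]]),True)[0]; print(near)
save(w,"w2")
run([(w,True,near)],x0)
run([(w,True,near),(s,False,(235,188))],x0)
E
```

```text
[0.4997 0.0192 0.3459] [-179.9614   -0.0559  -36.4665] [ 0.5301 -0.6964  1.0041] [-0.0572  0.1011  0.0066] [ 24.7763   1.904  -15.9073   0.032  -72.128   28.7475]
[(0.83, array([256.7168, 201.1008])), (0.6, array([312.4224,  64.896 ]))]
[254.4521 214.8413]
[0.493  0.0231 0.1745] -35.32212490873567 16.340673981060704
[[-0.0646  0.5079 -0.5758  0.8257 -5.6041]] [1109.0]
[0.4996 0.0186 0.1978] -36.0 4.259283870437568
[[-0.3598  0.4257 -0.0353  0.5947  0.8255]
 [ 0.194   2.666   0.1349  0.0317  0.086 ]] [1109.0, 112.0]
```

Call:
{"name": "send_rows", "arguments": {
  "deltas": [
    [[0,0,0.015],0],
    [[0,0,0.035],0],
    [[0,0,0.05],0],
    [[0,0,0.058],0],
    [[0,0,0.062],0]
  ]
}}

```text
clock: 7.23
tool_pos: [0.4993, 0.0192, 0.2952]
orientation: [180.0, 0.0, -36.4]
force: [-0.6, 0.6, -0.2]
opening: 0.0874
gripper_force: 0.0
```

Call:
{"name": "send_rows", "arguments": {
  "deltas": [
    [[0,0,0],0],
    [[0,0,0],0],
    [[0,0,0],0],
    [[0,0,0],0],
    [[0,0,0],0]
  ]
}}

```text
clock: 7.65
tool_pos: [0.4994, 0.0193, 0.2959]
orientation: [-180.0, -0.0, -36.4]
force: [-0.2, 0.8, -0.2]
opening: 0.0874
gripper_force: 0.0
```

Call:
{"name": "send_rows", "arguments": {
  "deltas": [
    [[0,0,0],0],
    [[0,0,0],0],
    [[0,0,0],0],
    [[0,0,0],0],
    [[0,0,0],0]
  ],
  "gripper": 0.1
}}

```text
clock: 8.07
tool_pos: [0.4992, 0.0192, 0.2953]
orientation: [180.0, 0.0, -36.4]
force: [0.4, 0.5, 0.5]
opening: 0.06
gripper_force: 0.0
```

Call:
{"name": "send_rows", "arguments": {
  "deltas": [
    [[0,0,0],0],
    [[0,0,0],0],
    [[0,0,0],0],
    [[0,0,0],0],
    [[0,0,0],0]
  ]
}}

```text
clock: 8.48
tool_pos: [0.4992, 0.0192, 0.2954]
orientation: [180.0, -0.0, -36.4]
force: [0.2, 0.6, -0.1]
opening: 0.0265
gripper_force: 0.0
```

```bash
cat > o.py <<'E'
from h import *
np.set_printoptions(precision=4,suppress=True)
o=ctrl.get_obs()
for k in("clock","tool_pos","orientation","joint_pos","force","moment","opening","gripper_force"): print(k,o[k])
E
python3 o.py
```

```text
clock 8.4833
tool_pos [0.4992 0.0192 0.2954]
orientation [179.9998  -0.0011 -36.3979]
joint_pos [ 24.7797   3.7178 -20.6557   0.0011 -65.6261  28.8219]
force [ 0.1514  0.6146 -0.1246]
moment [-0.0099  0.1614  0.0578]
opening 0.026475137660734324
gripper_force 0.0
```

Call:
{"name": "send_rows", "arguments": {
  "deltas": [
    [[0,0,0],0],
    [[0,0,0],0],
    [[0,0,0],0],
    [[0,0,0],0],
    [[0,0,0],0]
  ],
  "gripper": 0
}}

```text
clock: 8.9
tool_pos: [0.4991, 0.0191, 0.2954]
orientation: [180.0, 0.0, -36.4]
force: [-1.8, -1.1, 0.5]
opening: 0.014
gripper_force: 30.0
```

```bash
python3 o.py
```

```text
clock 8.9
tool_pos [0.4991 0.0191 0.2954]
orientation [179.9879   0.0006 -36.4   ]
joint_pos [ 24.776    3.7134 -20.6634   0.0058 -65.6341  28.8216]
force [-1.7691 -1.0842  0.486 ]
moment [-0.3187  0.36   -0.0118]
opening 0.014027040833197843
gripper_force 29.98810887336731
```

Call:
{"name": "send_rows", "arguments": {
  "deltas": [
    [[0,0,-0.0001],0.02],
    [[0,0,-0.0002],0.05],
    [[0,0,-0.0003],0.08],
    [[0,0,-0.0004],0.11],
    [[0,0,-0.0004],0.11]
  ]
}}

```text
clock: 9.32
tool_pos: [0.4994, 0.0195, 0.2957]
orientation: [-180.0, -0.0, -46.4]
force: [1.4, 1.6, -1.0]
opening: 0.0137
gripper_force: 30.0
```

```bash
python3 o.py
```

```text
clock 9.3167
tool_pos [0.4994 0.0195 0.2957]
orientation [-179.9567   -0.0009  -46.4102]
joint_pos [ 24.7915   3.7123 -20.6155  -0.0144 -65.6309  18.8042]
force [ 1.3557  1.5561 -0.9844]
moment [ 0.2535 -0.1841 -0.0354]
opening 0.01368064462169246
gripper_force 29.989020824432373
```

Call:
{"name": "send_rows", "arguments": {
  "deltas": [
    [[0,0,-0.0001],0.04],
    [[0,0,-0.0002],0.08],
    [[0,0,-0.0004],0.12],
    [[0,0,-0.0005],0.16],
    [[0,0,-0.0005],0.16]
  ]
}}

```text
clock: 9.73
tool_pos: [0.4992, 0.0193, 0.296]
orientation: [180.0, 0.0, -60.8]
force: [-0.8, 0.1, 0.2]
opening: 0.0138
gripper_force: 30.0
```

Call:
{"name": "send_rows", "arguments": {
  "deltas": [
    [[0,0,-0.0001],0.04],
    [[0,0,-0.0002],0.08],
    [[0,0,-0.0004],0.12],
    [[0,0,-0.0005],0.14],
    [[0,0,-0.0005],0.14]
  ]
}}

```text
clock: 10.15
tool_pos: [0.4989, 0.0191, 0.2963]
orientation: [180.0, 0.0, -73.2]
force: [-0.7, -0.3, -0.5]
opening: 0.0138
gripper_force: 30.0
```

```bash
python3 o.py
```

```text
clock 10.15
tool_pos [0.4989 0.0191 0.2963]
orientation [179.9513   0.0019 -73.2063]
joint_pos [ 24.7818   3.6688 -20.5787  -0.0095 -65.8004  -7.9842]
force [-0.7043 -0.3279 -0.514 ]
moment [-0.2046  0.6337 -0.0583]
opening 0.013789833880409715
gripper_force 29.98907893896103
```

Call:
{"name": "send_rows", "arguments": {
  "deltas": [
    [[0,0,-0.0004],0],
    [[0,0,-0.0008],0],
    [[0,0,-0.0012],0],
    [[0,0,-0.0012],0],
    [[0,0,-0.0012],0]
  ]
}}

```text
clock: 10.57
tool_pos: [0.4988, 0.0191, 0.2966]
orientation: [179.9, 0.0, -73.3]
force: [0.9, -1.2, -10.9]
opening: 0.0137
gripper_force: 30.0
```

Call:
{"name": "send_rows", "arguments": {
  "deltas": [
    [[0,0,0.001],0],
    [[0,0,0.001],0.05],
    [[0,0,0.0009],0.12],
    [[0,0,0.0004],0.12],
    [[0,0,0.0002],0.12]
  ]
}}

```text
clock: 10.98
tool_pos: [0.4991, 0.0195, 0.297]
orientation: [180.0, 0.0, -83.9]
force: [0.7, 1.2, -9.8]
opening: 0.0138
gripper_force: 30.0
```

Call:
{"name": "send_rows", "arguments": {
  "deltas": [
    [[0,0,0],0],
    [[0,0,0],0],
    [[0,0,0],0],
    [[0,0,0],0],
    [[0,0,0],0]
  ]
}}

```text
clock: 11.4
tool_pos: [0.4991, 0.0194, 0.297]
orientation: [180.0, 0.0, -84.1]
force: [0.3, 2.5, -11.1]
opening: 0.014
gripper_force: 30.0
```

Call:
{"name": "send_rows", "arguments": {
  "deltas": [
    [[0,0,0.0009],0],
    [[0,0,0.0008],0.06],
    [[0,0,0.0006],0.13],
    [[0,0,0.0003],0.13],
    [[0,0,0],0.13]
  ]
}}

```text
clock: 11.82
tool_pos: [0.4998, 0.0192, 0.298]
orientation: [-179.9, 0.0, -95.6]
force: [0.7, 2.1, -5.2]
opening: 0.0135
gripper_force: 30.0
```

Call:
{"name": "send_rows", "arguments": {
  "deltas": [
    [[0,0,0],0],
    [[0,0,0],0],
    [[0,0,0],0],
    [[0,0,0],0],
    [[0,0,0],0]
  ]
}}

```text
clock: 12.23
tool_pos: [0.4997, 0.0192, 0.2978]
orientation: [-179.9, 0.0, -95.8]
force: [2.2, 0.6, -1.9]
opening: 0.0138
gripper_force: 30.0
```

Call:
{"name": "send_rows", "arguments": {
  "deltas": [
    [[0,0,-0.0003],0],
    [[0,0,-0.0006],0],
    [[0,0,-0.0009],0],
    [[0,0,-0.0009],0],
    [[0,0,-0.0009],0]
  ]
}}

```text
clock: 12.65
tool_pos: [0.4996, 0.0193, 0.2981]
orientation: [-180.0, 0.0, -95.8]
force: [4.7, 0.4, -4.8]
opening: 0.0137
gripper_force: 30.0
```

Call:
{"name": "send_rows", "arguments": {
  "deltas": [
    [[0,0,-0.0003],0],
    [[0,0,-0.0005],0],
    [[0,0,-0.0005],0],
    [[0,0,-0.0005],0],
    [[0,0,-0.0005],0]
  ]
}}

```text
clock: 13.07
tool_pos: [0.4996, 0.0193, 0.2983]
orientation: [-180.0, 0.0, -95.8]
force: [5.2, -0.0, -5.5]
opening: 0.0137
gripper_force: 30.0
```

```bash
python3 o.py
```

```text
clock 13.0667
tool_pos [0.4996 0.0193 0.2983]
orientation [-179.9647    0.0057  -95.7938]
joint_pos [ 24.7752   3.6177 -20.3808   0.0143 -65.9682 -30.5748]
force [ 5.2372 -0.0467 -5.4992]
moment [ 0.121  -2.0693 -0.0172]
opening 0.013721439250934062
gripper_force 29.99130606651306
```

Call:
{"name": "send_rows", "arguments": {
  "deltas": [
    [[0,-0.0003,0.0003],0],
    [[0,-0.0005,0.0004],0.05],
    [[0,-0.0005,0.0003],0.11],
    [[0,-0.0005,0],0.11],
    [[0,-0.0005,0],0.11]
  ]
}}

```text
clock: 13.48
tool_pos: [0.4999, 0.0191, 0.2992]
orientation: [-179.9, 0.0, -105.5]
force: [2.1, 1.1, 3.5]
opening: 0.0136
gripper_force: 30.0
```

```bash
python3 o.py
```

```text
clock 13.4833
tool_pos [0.4999 0.0191 0.2992]
orientation [-179.933     0.0163 -105.5292]
joint_pos [ 24.7551   3.5919 -20.2882   0.0338 -66.0583 -40.2981]
force [2.1229 1.0568 3.456 ]
moment [ 0.2805 -0.6555 -0.0889]
opening 0.013567068884169198
gripper_force 29.990633726119995
```

Call:
{"name": "send_rows", "arguments": {
  "deltas": [
    [[0,0,-0.0004],0],
    [[0,0,-0.0008],0],
    [[0,0,-0.0012],0],
    [[0,0,-0.0015],0],
    [[0,0,-0.0015],0]
  ]
}}

```text
clock: 13.9
tool_pos: [0.4999, 0.0191, 0.2998]
orientation: [-180.0, 0.0, -105.7]
force: [3.6, 0.3, 3.3]
opening: 0.0138
gripper_force: 30.0
```

Call:
{"name": "send_rows", "arguments": {
  "deltas": [
    [[0,0,-0.0004],0],
    [[0,0,-0.0008],0],
    [[0,0,-0.0012],0],
    [[0,0,-0.0015],0],
    [[0,0,-0.0015],0]
  ]
}}

```text
clock: 14.32
tool_pos: [0.4998, 0.0192, 0.3008]
orientation: [-180.0, 0.0, -105.7]
force: [5.6, -0.3, 1.0]
opening: 0.0136
gripper_force: 30.0
```

Call:
{"name": "send_rows", "arguments": {
  "deltas": [
    [[0,-0.0004,0],0],
    [[0,-0.0007,-0.0005],0],
    [[0,-0.0007,-0.001],0],
    [[0,-0.0007,-0.0015],0],
    [[0,-0.0007,-0.0015],0]
  ]
}}

```text
clock: 14.73
tool_pos: [0.4999, 0.0191, 0.3019]
orientation: [180.0, 0.0, -105.7]
force: [2.2, 1.7, 1.2]
opening: 0.0134
gripper_force: 30.0
```

```bash
python3 o.py
```

```text
clock 14.7333
tool_pos [0.4999 0.0191 0.3019]
orientation [ 179.9694    0.0016 -105.6978]
joint_pos [ 24.7198   3.5367 -19.9614  -0.0229 -66.5242 -40.4084]
force [2.2376 1.7203 1.2116]
moment [ 0.594  -0.8983 -0.0425]
opening 0.013393750505762008
gripper_force 29.993373155593872
```

Call:
{"name": "send_rows", "arguments": {
  "deltas": [
    [[0,0,-0.001],0],
    [[0,0,-0.002],0],
    [[0,0,-0.003],0],
    [[0,0,-0.004],0],
    [[0,0,-0.005],0]
  ]
}}

```text
clock: 15.15
tool_pos: [0.4994, 0.0187, 0.3056]
orientation: [179.9, -0.1, -105.7]
force: [0.5, -0.8, -0.6]
opening: 0.0137
gripper_force: 30.0
```

Call:
{"name": "send_rows", "arguments": {
  "deltas": [
    [[0,0,-0.001],0],
    [[0,0,-0.002],0],
    [[0,0,-0.003],0],
    [[0,0,-0.004],0],
    [[0,0,-0.005],0]
  ]
}}

```text
clock: 15.57
tool_pos: [0.5001, 0.019, 0.3101]
orientation: [180.0, -0.0, -105.7]
force: [0.7, 0.1, -0.5]
opening: 0.0138
gripper_force: 30.0
```

```bash
python3 o.py
```

```text
clock 15.5667
tool_pos [0.5001 0.019  0.3101]
orientation [ 179.9926   -0.0018 -105.6989]
joint_pos [ 24.7095   3.2188 -19.2176  -0.0037 -67.5704 -40.407 ]
force [ 0.6884  0.1225 -0.4835]
moment [ 0.046   0.0808 -0.0403]
opening 0.01378301468903041
gripper_force 29.987618029117584
```

Call:
{"name": "send_rows", "arguments": {
  "deltas": [
    [[0,0,-0.008],0],
    [[0,0,-0.025],0],
    [[0,0,-0.05],0],
    [[0,0,-0.08],0],
    [[0,0,-0.11],0]
  ]
}}

```text
clock: 15.98
tool_pos: [0.4999, 0.0189, 0.3993]
orientation: [180.0, -0.0, -105.7]
force: [-0.0, 0.2, -1.0]
opening: 0.0139
gripper_force: 30.0
```

Call:
{"name": "send_rows", "arguments": {
  "deltas": [
    [[0.02,-0.003,0],0],
    [[0.06,-0.01,0],0],
    [[0.1,-0.017,0],0],
    [[0.14,-0.024,0],0],
    [[0.18,-0.03,0],0]
  ]
}}

```text
clock: 16.4
tool_pos: [0.4839, -0.1274, 0.3987]
orientation: [-180.0, 0.0, -105.6]
force: [0.8, -0.3, -1.9]
opening: 0.0139
gripper_force: 30.0
```

Call:
{"name": "send_rows", "arguments": {
  "deltas": [
    [[0.04,-0.007,0],0],
    [[0.08,-0.014,0],0],
    [[0.12,-0.02,0],0],
    [[0.16,-0.027,0],0],
    [[0.2,-0.033,0],0]
  ]
}}

```text
clock: 16.82
tool_pos: [0.4659, -0.2889, 0.3986]
orientation: [-180.0, -0.0, -105.7]
force: [1.1, 0.3, -1.2]
opening: 0.0138
gripper_force: 30.0
```

Call:
{"name": "send_rows", "arguments": {
  "deltas": [
    [[0.02,-0.003,0],0],
    [[0.03,-0.005,0],0],
    [[0.032,-0.005,0],0],
    [[0.032,-0.005,0],0],
    [[0.032,-0.005,0],0]
  ]
}}

```text
clock: 17.23
tool_pos: [0.4635, -0.3123, 0.3982]
orientation: [-180.0, 0.0, -105.7]
force: [-0.5, 0.7, -1.8]
opening: 0.0138
gripper_force: 30.0
```

```bash
python3 o.py; python3 - <<'E'
from h import *
w=ctrl.snapshot("wrist");s=ctrl.snapshot("scene");save(w,"w3")
for im,f in((w,True),(s,False)):
    for d in ctrl.cut_out(im,"blue_saucer")[:2]:
        p=np.argwhere(d["pixels"])[:,::-1]; print(d["conf"],len(p),atz(im,(p.min(0)+p.max(0))/2,.013,f),p.min(0),p.max(0))
        if f:
            q=np.array([atz(im,x,.015,f)[:2] for x in p]); print(q.min(0),q.max(0))
a=s["color"]; cv2.imwrite("pics/c.png",np.hstack([w["color"],a[150:384,60:372].repeat(1,0)] if 0 else [w["color"][:, :400],cv2.resize(a[150:384,70:314],(400,384))])[:,:,::-1])
E
```

```text
clock 17.2333
tool_pos [ 0.4635 -0.3123  0.3982]
orientation [-179.9878    0.0131 -105.6714]
joint_pos [-13.9078   6.6114  -4.0431  -0.0129 -79.3328  -1.7612]
force [-0.5219  0.7476 -1.8391]
moment [0.0425 0.1167 0.0253]
opening 0.013750741097579136
gripper_force 29.987749457359314
0.74 5557 [ 0.46110638 -0.32190104  0.013     ] [210 110] [300 187]
[ 0.3916859 -0.3856165] [ 0.53765089 -0.24883674]
0.56 2118 [ 0.46427135 -0.314734    0.013     ] [139 294] [194 342]
```

View pics/c.png

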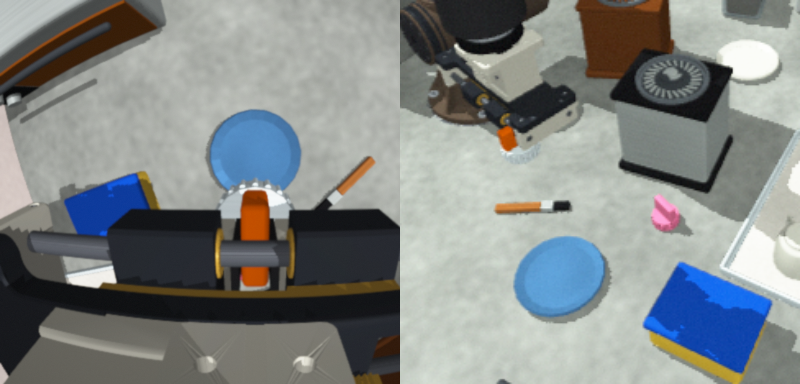

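The wrist view and the scene crop show the nut held upright and the spindle bare. The saucer is at (255,150) in the wrist view, centred near (0.464, -0.314). Descending.

Call:
{"name": "send_rows", "arguments": {
  "deltas": [
    [[0,0,0.02],0],
    [[0,0,0.06],0],
    [[0,0,0.1],0],
    [[0,0,0.145],0],
    [[0,0,0.19],0]
  ]
}}

```text
clock: 17.85
tool_pos: [0.4635, -0.3124, 0.2453]
orientation: [-179.9, 0.0, -105.6]
force: [0.3, 0.5, -2.8]
opening: 0.0139
gripper_force: 30.0
```

Call:
{"name": "send_rows", "arguments": {
  "deltas": [
    [[0,0,0.04],0],
    [[0,0,0.08],0],
    [[0,0,0.12],0],
    [[0,0,0.15],0],
    [[0,0,0.165],0]
  ]
}}

```text
clock: 18.27
tool_pos: [0.462, -0.3119, 0.1109]
orientation: [179.8, 0.0, -105.7]
force: [-0.2, 0.4, -1.6]
opening: 0.0137
gripper_force: 30.0
```

Call:
{"name": "send_rows", "arguments": {
  "deltas": [
    [[0,0,0.003],0],
    [[0,0,0.006],0],
    [[0,0,0.008],0],
    [[0,0,0.01],0],
    [[0,0,0.01],0]
  ]
}}

```text
clock: 18.68
tool_pos: [0.4639, -0.3131, 0.1069]
orientation: [-179.9, 0.0, -105.7]
force: [-0.3, 0.4, -0.5]
opening: 0.0137
gripper_force: 30.0
```

Call:
{"name": "send_rows", "arguments": {
  "deltas": [
    [[0,0,0.001],0],
    [[0,0,0.002],0],
    [[0,0,0.003],0],
    [[0,0,0.004],0],
    [[0,0,0.005],0]
  ]
}}

```text
clock: 19.1
tool_pos: [0.4633, -0.313, 0.102]
orientation: [-180.0, 0.0, -105.7]
force: [1.1, -0.5, -0.8]
opening: 0.0138
gripper_force: 30.0
```

Call:
{"name": "send_rows", "arguments": {
  "deltas": [
    [[0,0,0.0005],0],
    [[0,0,0.001],0],
    [[0,0,0.0015],0],
    [[0,0,0.002],0],
    [[0,0,0.002],0]
  ]
}}

```text
clock: 19.52
tool_pos: [0.4633, -0.313, 0.1003]
orientation: [180.0, 0.0, -105.7]
force: [-0.1, -0.1, -0.9]
opening: 0.0135
gripper_force: 30.0
```

Call:
{"name": "send_rows", "arguments": {
  "deltas": [
    [[0,0,0.0003],0],
    [[0,0,0.0006],0],
    [[0,0,0.001],0],
    [[0,0,0.001],0],
    [[0,0,0.001],0]
  ]
}}

```text
clock: 19.93
tool_pos: [0.4633, -0.313, 0.0996]
orientation: [-180.0, -0.0, -105.7]
force: [-0.2, 0.7, -0.5]
opening: 0.0137
gripper_force: 30.0
```

Call:
{"name": "send_rows", "arguments": {
  "deltas": [
    [[0,0,0.0003],0],
    [[0,0,0.0006],0],
    [[0,0,0.001],0],
    [[0,0,0.001],0],
    [[0,0,0.001],0]
  ]
}}

```text
clock: 20.35
tool_pos: [0.4633, -0.313, 0.0989]
orientation: [-180.0, -0.0, -105.7]
force: [0.3, -0.1, 1.3]
opening: 0.0139
gripper_force: 30.0
```

Call:
{"name": "send_rows", "arguments": {
  "deltas": [
    [[0,0,0.0002],0],
    [[0,0,0.0004],0],
    [[0,0,0.0004],0],
    [[0,0,0.0004],0],
    [[0,0,0.0004],0]
  ]
}}

```text
clock: 20.77
tool_pos: [0.4633, -0.313, 0.0989]
orientation: [-180.0, -0.0, -105.7]
force: [-1.7, 1.8, 5.0]
opening: 0.0136
gripper_force: 30.0
```

```bash
python3 o.py
```

```text
clock 20.7667
tool_pos [ 0.4633 -0.313   0.0989]
orientation [-179.9883   -0.0047 -105.6933]
joint_pos [-13.9792  21.3198 -27.3086   0.0076 -41.3601  -1.7197]
force [-1.7389  1.7689  4.971 ]
moment [ 0.6675  0.7    -0.0184]
opening 0.013574265320153527
gripper_force 29.991279244422913
```

Contact is firm at 5 N, so I'll release and rise.

Call:
{"name": "send_rows", "arguments": {
  "deltas": [
    [[0,0,0],0],
    [[0,0,0],0],
    [[0,0,0],0],
    [[0,0,0],0],
    [[0,0,0],0]
  ],
  "gripper": 0.6
}}

```text
clock: 21.18
tool_pos: [0.4634, -0.313, 0.0984]
orientation: [180.0, -0.0, -105.7]
force: [-1.6, 1.2, -0.2]
opening: 0.0418
gripper_force: 0.0
```

Call:
{"name": "send_rows", "arguments": {
  "deltas": [
    [[0,0,0],0],
    [[0,0,-0.003],0],
    [[0,0,-0.01],0],
    [[0,0,-0.025],0],
    [[0,0,-0.05],0]
  ]
}}

```text
clock: 21.6
tool_pos: [0.4623, -0.3126, 0.1377]
orientation: [179.8, 0.0, -105.7]
force: [-0.0, -0.1, 0.1]
opening: 0.0524
gripper_force: 0.0
```

Call:
{"name": "send_rows", "arguments": {
  "deltas": [
    [[0,0,-0.04],0],
    [[0,0,-0.08],0],
    [[0,0,-0.12],0],
    [[0,0,-0.16],0],
    [[0,0,-0.2],0]
  ]
}}

```text
clock: 22.02
tool_pos: [0.4629, -0.3129, 0.3009]
orientation: [-180.0, 0.0, -105.7]
force: [0.9, -0.1, -0.3]
opening: 0.0527
gripper_force: 0.0
```

Call:
{"name": "send_rows", "arguments": {
  "deltas": [
    [[0,0,0],0],
    [[0,0,0],0],
    [[0,0,0],0],
    [[0,0,0],0],
    [[0,0,0],0]
  ]
}}

```text
clock: 22.43
tool_pos: [0.4629, -0.3128, 0.2973]
orientation: [179.9, 0.0, -105.7]
force: [-0.3, -0.2, 0.7]
opening: 0.0525
gripper_force: 0.0
```

```bash
python3 o.py; python3 - <<'E'
from fit import *
w=ctrl.snapshot("wrist");s=ctrl.snapshot("scene")
a=s["color"]; cv2.imwrite("pics/d.png",np.hstack([w["color"][:, :400],cv2.resize(a[150:384,70:314],(400,384))])[:,:,::-1])
x0=[.4633,-.313,.0095,np.radians(-105.7)]
n=[proj(i,np.array([[.4633,-.313,.045]]),f)[0] for i,f in((w,True),(s,False))]; print(n)
run([(w,True,n[0]),(s,False,n[1])],x0)
for d in ctrl.cut_out(s,"blue_saucer")[:1]:
    p=np.argwhere(d["pixels"])[:,::-1]; print(atz(s,(p.min(0)+p.max(0))/2,.013))
E
```

```text
clock 22.4333
tool_pos [ 0.4629 -0.3128  0.2973]
orientation [ 179.8715    0.0076 -105.7028]
joint_pos [-13.9781   9.4923 -13.6772  -0.0125 -66.9588  -1.7198]
force [-0.2751 -0.164   0.7087]
moment [ 0.0268  0.0881 -0.0188]
opening 0.05250913038585068
gripper_force 0.0
[array([254.4411, 170.4895]), array([164.6404, 310.5295])]
[ 0.4632 -0.3147  0.0051] -106.34162172790262 1.1016363095780926
[[ 0.3245  0.1709  0.1714 -0.2249  1.2614]
 [ 0.4077  0.3494  0.2537  0.0146  0.2114]] [445.0, 140.0]
[ 0.4645 -0.3129  0.013 ]
```

View pics/d.png

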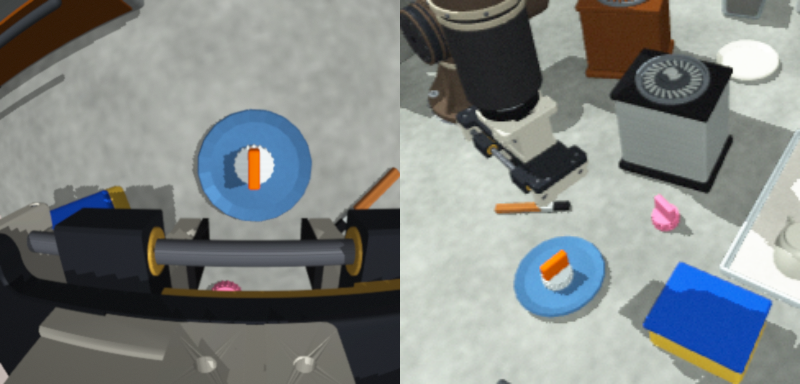

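Both views show the nut standing upright in the middle of the blue saucer, at wrist px (254,166). The gripper is clear and everything else is in place.

```bash
python3 -c "
from plant import ctrl
print(ctrl.close_job())"
```

```text
the job is handed in; nothing more can be done
None
```

The burr nut is off its spindle and stands upright and released near the centre of the blue saucer; I moved nothing else, and handed the job in at about 22 s (no verdict was returned).

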